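# Clamp the grinding jig's stop fence with its T-bolt

### The job

Pick up the T-bolt by its bar nut, lower its head lengthwise through the mouth of the jig table's slot, and slide it along the slot until the stem is fully home in the fork of the stop fence. There turn it a quarter turn clockwise so that the head stands square across under the slot's lips, then keep tightening the nut clockwise until it holds the fence down firmly, but no tighter than a light hand would make it. Do not force anything, do not shove the fence off its setting, let go of the nut at the end, and leave the other things alone.

Things in the scene. Friction and masses are not known exactly. Their poses are not given: they have to be found in the camera images.
- jig_table: Flat steel jig table fixed on the bench, 130 x 260 x 24 mm; origin at the centre of its underside, x across the slot, y along it, z up. One T-slot runs along y through the centre, open at both ends: mouth 21 mm wide through a lip 8 mm thick (z 16 to 24 mm); below it a channel 31 mm wide, 10 mm high, its floor at z = 6 mm.
- fence: Dark steel stop fence on the jig table, axes as the jig table's. Origin on the jig table's top, where the bolt's axis stands when the stem is home in the fork. Foot plate 60 mm wide, 10 mm thick, y = -34 to 70 mm, over the slot; fork opening 17 mm wide from y = -34 to 6.5 mm, open towards -y; upright 36 mm high at y = 58 to 70 mm.
- fork_seat (a point): Point 10 mm above the fence's origin: centre of the fork's inner end, level with the top of the foot plate on which the nut's flange comes to press. The fence is keyed to move only along the slot and is held by friction of 12 N: pushed harder along the slot it slips off its setting.
- bolt: T-bolt, plain steel, standing on its head on the bench at the start. Origin at the centre of the head's underside, z up the stem. Head 30 mm along x, 18 mm along y, 8.5 mm high (lowest 2.5 mm only 27 x 15), two opposite corners cut: in the channel it turns clockwise from lengthwise to square and is stopped by the walls a few degrees past. Stem 13 mm diameter; 66 mm tall and 0.26 kg with nut.
- nut: Bar nut on the bolt's thread, dark steel; never comes off. Origin at the centre of its flange's underside (29 to 30.5 mm above the bolt's origin at the start), z up, x along the bar. Flange 30 mm diameter, 5 mm thick; on it stands the flat grip bar, 46 mm along x, 12 mm along y, z = 5 to 35 mm. The bar lies within about 15 degrees of the head's x, different each time.
- nut_grip (a point): Centre of the grip bar, 20 mm above the nut's origin. Clockwise from above, the nut goes down the thread 3.5 mm per radian. Thread friction of 0.1 N m carries the whole bolt round until the head meets the channel walls; then the nut comes down 1 to 2.5 mm onto the fence and draws the head up 1.5 mm to the lips; then the clamp rises 10 N per 0.1 rad; 0.25 N m above running is well tight.
- round_stud: Bystander: similar stud standing on a round head, with a round knob instead of a bar; 57 mm tall.
- hammer: Bystander: hammer, 280 mm long.
- wrench: Bystander: open-ended wrench, 190 mm long.
- blade_blank: Bystander: flat steel knife blank, 240 mm long, 5 mm thick.
- contact_wheel: Bystander: aluminium wheel lying flat, 68 mm diameter, 30 mm high.
- wood_block: Bystander: wooden block 90 x 45 x 35 mm.
- oil_jar: Bystander: glass jar, 60 mm diameter, 100 mm tall.
There are look-alikes about, which are no part of the job. Leave any green or yellow look-alike of the bolt alone.

How it is judged:
By the outcome, as a careful person would: the job done as asked, in the order asked, and still so for the second after the job is handed in, with the robot touching nothing.
It also fails if it takes over 72 s, if anything falls off the work surface, if the arm or the gripper's body presses on something with over 40 N, if the wrist force passes 120 N, or if a joint passes its speed limit or range.

### The arm

A 6-joint arm with a two-finger parallel gripper is mounted at the origin on the work surface. World frame = base frame: x ahead of the robot, y to its left, z up, the work surface at z = 0. Lengths are in m, angles in rad, forces in N, time in s.
With the tool pointing down it reaches from about 0.375 to 0.9 m from the base axis. Payload 3.1 kg.
Tool frame: the origin (TCP) lies midway between the tips of the shut fingers; the grasp point (between the pads) lies 19 mm behind it (manip.grasp_offset is the distance from the TCP to the grasp point, in m); z points along the fingers, y is the line along which they close (so a half turn about z gives the same grasp; the last joint's range is limited). The gripper opens to 85 mm and grips with 20 to 120 N. Pads are 22 mm wide; open, the fingers measure 114 mm over their backs; the gripper's body (76 mm by 85 mm) begins 54 mm behind the grasp point. The pads swing forward as they close: fully open they stand 13 mm farther back than shut.
Start: joints at [1.133, 0.527, 1.433, -0, 1.181, -0.178], TCP at [0.16, 0.604, 0.231] pointing down, gripper open.
Joint ranges: [-3.08, 3.08], [-0.75, 2.2], [0.22, 2.44], [-1.43, 4.57], [0, 2.65], [-2.85, 2.85]. Speed limits (rad/s): [2.79, 2.79, 3.14, 3.14, 3.14, 3.14].

### API

Orientations are given as a unit quaternion [x, y, z, w].
In Python, from station import sensors, cams, order, manip gives the robot as it stands.
- The arm moves only by the tool move_arm, never from a script. Its argument "targets" is a list of rows, each an object of numbers: "dx", "dy", "dz": the shift along the world's x, y, z normalised to -1 to 1, where 1 is 25 mm; "rx", "ry", "rz": the turn, a rotation vector about the world's x, y, z normalised to -1 to 1, where 1 is 30 degrees. A call has exactly 10 rows; each row shifts and turns the commanded pose from where the row before left it; what a row does not reach is not made up. A row lasts 1/8 s, in which the tool goes at most 62.5 mm and 10.7 degrees, less where a joint would pass 70% of its speed; a pose out of reach is approached as far as the arm can. A call with a number of a shift or a turn outside -1 to 1 is refused whole. A call with a gripper value outside its range is refused whole. "claw" is the opening in per cent of the stroke, from 0 (shut) to 100 (fully open), set as the call begins (left out, the last holds). The fingers move at their own pace and stop on an object; "newtons" is the grip in N (left out, the last holds). Time passes only in rows, so rows that do not move let the fingers close, or fill a call up. It gives the time, the measured TCP pose, the force, the opening and the grip force at its end, in the units of the state.
- sensors.sense(): the state, without advancing time (a new reading comes with each control period).
- cams.snapshot(name): name is "scene" or "top"; returns the picture (384x512x3 uint8, red, green, blue); there is no depth.
- cams.camera_model(name): a dict with "fx", "fy", "cx", "cy" (pixels), "extrinsics" (4x4, takes a point from world to camera coordinates). Camera axes: x right, y down, z forward; pixel columns grow to the right and rows downward; lengths in m; the calibration is good to about 2 mm. A picture is of the moment at which its call begins. camera_model takes no time and is no camera call.
- order.sign_off(): hands the job in; it is judged then, once.
The state is a dict: "t": time; "q": joint angles; "qd": joint speeds; "tau": joint torques, N m; "tcp_pos": TCP position; "tool_rot": TCP orientation; "force": force on the tool from outside, world axes, zero at the start; "ft_torque": the same for the moment, N m; "finger_gap": opening from 0.0 (shut) to 1.0 (fully open); "gripper_force": force on a finger pad.
Only numpy, scipy, OpenCV 4.12 (cv2) and the standard library are available. Lean on these libraries where they do the work, as an engineer would, in place of code of your own. Each camera call takes 0.05 s, during which the arm holds its last target. There are 200 camera calls.

## Working session

There is one attempt and no reset: what is moved stays moved. The work goes in short steps, Python scripts to look and compute and a tool call to move; the robot and the scene stay as the last step left them, time stands still between calls to the robot, and variables do not carry over. Pictures are saved under pics/ and viewed, at most 10 in all, crops included, and the job is handed in when it is done.

Besides the shell and the picture viewer there is one more tool, called after "Call:" as name(argument=value, ...) on one line, values as JSON. move_arm: Moves the arm, as the interface text tells. Scaled input: -1 to 1 covers 25 mm each way for a shift and 30 degrees each way for a turn. Its arguments: {"type":"object","properties":{"targets":{"type":"array"},"claw":{"type":"number"},"newtons":{"type":"number"}},"required":["targets"]}

```bash
ls; mkdir -p pics
python3 - <<'E'
from station import sensors,cams,manip
import cv2,numpy as np
for n in("scene","top"):
    im=cams.snapshot(n); cv2.imwrite(f"pics/{n}0.png",im[:,:,::-1]); m=cams.camera_model(n)
    print(n,m["fx"],m["fy"],m["cx"],m["cy"]);print(np.round(m["extrinsics"],4).tolist())
a=cv2.imread("pics/scene0.png");b=cv2.imread("pics/top0.png")
s=sensors.sense();print(s); print(manip.grasp_offset)
E
```

```text
pics
scene 424.08112232230576 424.08112232230576 251.64794888965758 190.0822606645374
[[0.6126, 0.7903, 0.0146, -0.3777], [0.4671, -0.347, -0.8133, -0.2085], [-0.6376, 0.505, -0.5817, 1.4663], [0.0, 0.0, 0.0, 1.0]]
top 358.38448775059845 358.38448775059845 253.03860313142016 187.42617559909388
[[-0.0042, -1.0, 0.0004, 0.0328], [-0.9827, 0.004, -0.1852, 0.5833], [0.1852, -0.0012, -0.9827, 0.9474], [0.0, 0.0, 0.0, 1.0]]
{'t': 0.1, 'q': array([ 1.13350182e+00,  5.28374971e-01,  1.43381916e+00, -1.24243413e-05,
        1.18140115e+00, -1.78486821e-01]), 'qd': array([ 0.00099609, -0.00258637, -0.00415956,  0.00071879,  0.00025025,
       -0.00023681]), 'tau': array([ 1.00275665e-04, -4.43302739e+01, -1.78586340e+01, -1.92485113e-04,
        3.92274073e-03,  1.60094316e-05]), 'tcp_pos': array([0.15963451, 0.60357868, 0.23041608]), 'tool_rot': array([ 1.29040586e-01,  9.91638807e-01, -9.55965430e-04, -2.97971927e-04]), 'force': array([ 0.76694723, -0.50602277,  0.26171112]), 'ft_torque': array([-0.05046243,  0.0456209 , -0.05482896]), 'gripper_force': 0.0, 'finger_gap': 1.0013051378758522}
0.0187
```

View pics/scene0.png

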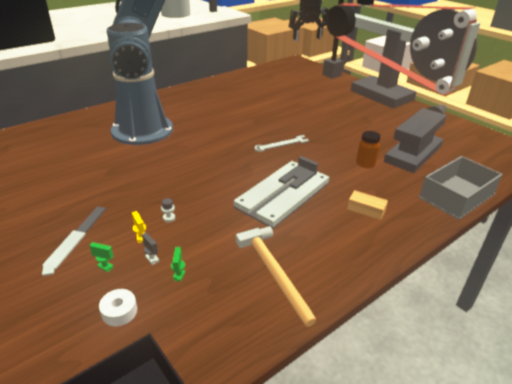

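View pics/top0.png

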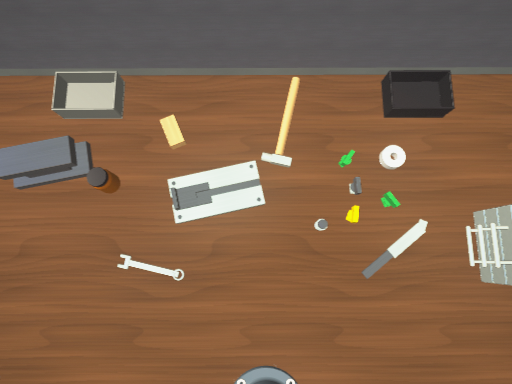

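The bolt could be confused with these (top-view pixels):
- dark bar nut at (357,186), which in the scene view is (150,248)
- yellow at (353,214)
- green at (347,158) and (390,200)
- round stud at (321,224)

The dark bar on a bare steel head matches the description. The jig table is at (216,191), with the fence upright at its left end (+y).

```bash
cat > h.py <<'E'
import numpy as np,cv2
from station import sensors,cams
M={n:cams.camera_model(n) for n in("scene","top")}
def K(n): m=M[n]; return np.array([[m["fx"],0,m["cx"]],[0,m["fy"],m["cy"]],[0,0,1]])
def proj(n,P):
    E=np.array(M[n]["extrinsics"]); p=np.atleast_2d(P)@E[:3,:3].T+E[:3,3]; p=p@K(n).T; return p[:,:2]/p[:,2:]
def ray(n,u,v):
    E=np.array(M[n]["extrinsics"]); R,t=E[:3,:3],E[:3,3]
    return -R.T@t, R.T@np.linalg.inv(K(n))@np.array([u,v,1.])
def onz(n,u,v,z):
    o,d=ray(n,u,v); return o+d*(z-o[2])/d[2]
def two(a,b):
    (o1,d1),(o2,d2)=ray("top",*a),ray("scene",*b)
    s=np.linalg.lstsq(np.c_[d1,-d2],o2-o1,rcond=None)[0]; p,q=o1+d1*s[0],o2+d2*s[1]
    return (p+q)/2,np.linalg.norm(p-q)
E
python3 - <<'E'
import cv2,numpy as np
t=cv2.imread("pics/top0.png");s=cv2.imread("pics/scene0.png")
def c(im,x,y,w,h): return cv2.resize(im[y:y+h,x:x+w],(400,300),interpolation=cv2.INTER_CUBIC)
cv2.imwrite("pics/m1.png",np.vstack([np.hstack([c(t,337,171,40,30),c(s,130,227,40,30)]),np.hstack([c(t,163,153,104,78),c(s,230,150,104,78)])]))
E
```

```text
(no output)
```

View pics/m1.png

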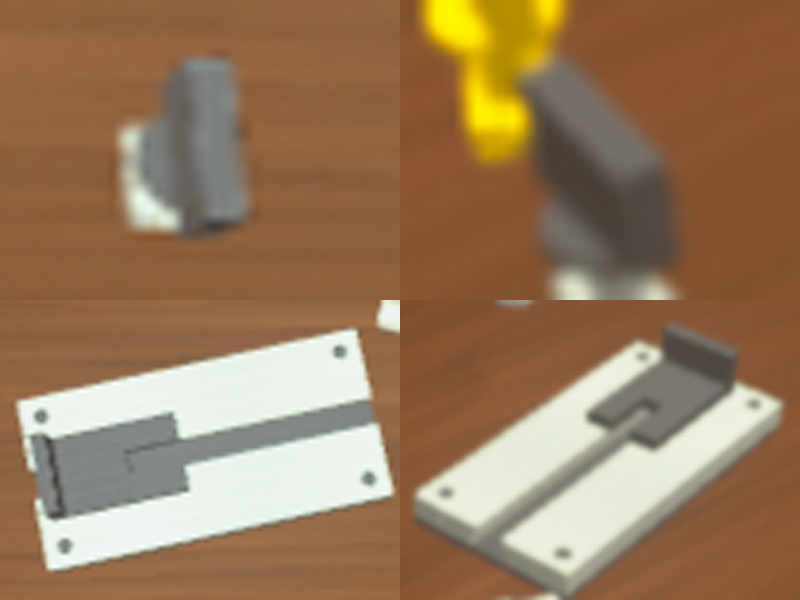

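Top-left and top-right crops: the dark bar nut on a plain steel head, with the bar's top face centred at about top (358.5,185). It is the right one. Bottom crops: the table, with the fence fork opening to the right (-y) and its tine edge near top (209,192).

Run:
```python
from h import *
t=cv2.imread("pics/top0.png"); hsv=cv2.cvtColor(t,cv2.COLOR_BGR2HSV)
S,V=hsv[...,1].astype(int),hsv[...,2].astype(int)
white=((S<60)&(V>190)).astype(np.uint8); box=np.zeros_like(white); box[150:230,160:272]=1
n,l,st,c=cv2.connectedComponentsWithStats(white*box); big=[i for i in range(1,n) if st[i,4]>300]; print([st[i].tolist() for i in big])
m=np.isin(l,big).astype(np.uint8)
pts=np.argwhere(m)[:,::-1]
W=np.array([onz("top",u,v,.024)[:2] for u,v in pts])*1000
r=cv2.minAreaRect(W.astype(np.float32)); print("table",r)
box=cv2.boxPoints(r); print(np.round(box,1).tolist())
c0=np.array(r[0]); e=[box[i]-box[i-1] for i in range(4)]; L=max(e,key=np.linalg.norm); L=L/np.linalg.norm(L); L*=np.sign(L[1]); print("ydir",L, "yaw",np.degrees(np.arctan2(-L[0],L[1])))
X=np.array([L[1],-L[0]])
# sample lines along y at offsets, dark/white transition, plane z=.034
g=cv2.cvtColor(t,cv2.COLOR_BGR2GRAY).astype(np.float32)
def prof(off,ys,z,axis=0):
    P=np.array([np.r_[(c0+X*(off if axis==0 else y)+L*(y if axis==0 else off))/1000,z] for y in ys]); uv=proj("top",P).astype(np.float32)
    return cv2.remap(g,uv[:,0].reshape(1,-1),uv[:,1].reshape(1,-1),cv2.INTER_LINEAR)[0]
ys=np.arange(-20,60,.5)
for off in(-24,-20,-16,16,20,24):
    p=prof(off,ys,.034); d=np.gradient(cv2.GaussianBlur(p.reshape(1,-1),(0,0),2)[0]); i=d.argmin(); print("fence front off",off,ys[i],d[i])
xs=np.arange(-25,25,.5)
for y in(-120,-100,-80,-60,-40,-20):
    p=prof(y,xs,.024,1); d=np.gradient(cv2.GaussianBlur(p.reshape(1,-1),(0,0),2)[0]); print("slot y",y,xs[d.argmin()],xs[d.argmax()])
for y in(50,70,90):
    p=prof(y,np.arange(-45,45,.5),.034,1); d=np.gradient(cv2.GaussianBlur(p.reshape(1,-1),(0,0),2)[0]); x=np.arange(-45,45,.5);print("fence sides y",y,x[d.argmin()],x[d.argmax()])
# bolt
for v in range(176,196): print(v,' '.join(f"{a}" for a in g[v,348:364].astype(int)), '|',' '.join(f"{a}" for a in S[v,348:364]))
print("camtop",ray("top",0,0)[0],"scene",ray("scene",0,0)[0])
```

```text
[[168, 161, 91, 28, 1369], [172, 185, 93, 38, 1485]]
table ((579.4451904296875, 138.1309814453125), (131.20594787597656, 261.32745361328125), 12.388514518737793)
[[487.29998779296875, 251.6999969482422], [543.4000244140625, -3.5999999046325684], [671.5999755859375, 24.600000381469727], [615.5, 279.79998779296875]]
ydir [-0.21453948  0.97671527] yaw 12.388512
fence front off -24 16.0 -8.932289
fence front off -20 15.5 -9.292274
fence front off -16 16.5 -11.825218
fence front off 16 16.5 -11.590355
fence front off 20 15.5 -9.775017
fence front off 24 16.0 -9.5548935
slot y -120 -10.5 10.5
slot y -100 -9.5 9.0
slot y -80 -10.5 10.5
slot y -60 -9.5 9.5
slot y -40 -10.5 10.0
slot y -20 -9.5 9.5
fence sides y 50 -31.0 29.0
fence sides y 70 -32.0 30.0
fence sides y 90 -31.5 29.0
176 113 112 112 111 111 112 112 112 114 113 105 102 111 110 109 110 | 142 144 144 148 146 143 143 134 127 127 121 128 141 144 145 142
177 112 113 113 112 111 110 105 117 135 135 134 128 116 110 110 110 | 144 144 143 144 142 143 123 33 11 13 13 23 105 145 144 143
178 110 112 113 113 113 110 105 108 122 128 126 125 11
[... 1486 characters left out ...]
143
191 106 146 218 238 220 151 115 99 94 108 126 126 133 128 105 106 | 147 78 22 11 15 18 15 27 36 19 8 8 11 51 145 145
192 103 128 193 224 223 220 180 99 95 107 125 125 125 110 94 103 | 143 100 30 15 16 16 21 27 36 17 10 8 10 47 141 143
193 106 116 159 187 188 207 182 100 92 75 65 73 84 99 104 104 | 147 126 62 36 41 28 23 27 27 35 47 48 82 124 145 143
194 107 107 107 107 107 107 105 91 82 86 89 99 107 107 106 106 | 145 147 146 144 146 146 103 56 85 82 94 126 142 144 144 143
195 105 105 106 106 106 106 106 105 106 105 105 105 105 106 106 106 | 146 144 144 144 145 144 142 145 143 142 142 142 142 141 141 139
camtop [0.39787778 0.03156694 1.03906951] scene [ 1.26376163 -0.51431694  0.68892715]
```

Run:
```python
from h import *
a=onz("top",357.65,176.5,.065);b=onz("top",358.9,192.5,.065)
print(a,b,(a+b)/2,np.degrees(np.arctan2(*(a-b)[1::-1])), np.linalg.norm(a-b))
s=sensors.sense();p=(a+b)/2;d=p-s["tcp_pos"];print(d/0.025)
h=[onz("top",348.4,184,.0085),onz("top",349.2,192,.0085),onz("top",354,193.7,.0085)]
print(h,[proj("scene",p),proj("scene",[p[0],p[1],.0])])
```

```text
[ 0.61119814 -0.26074685  0.065     ] [ 0.56601757 -0.26156476  0.065     ] [ 0.58860785 -0.2611558   0.065     ] 1.0371261655817061 0.045187973114659614
[ 17.15893381 -34.58937951  -6.61664322]
[array([ 0.60118239, -0.24926937,  0.0085    ]), array([ 0.57736764, -0.25033245,  0.0085    ]), array([ 0.57227733, -0.26406391,  0.0085    ])] [array([[149.18081484, 238.04415123]]), array([[152.80096999, 259.52663377]])]
```

Call:
move_arm(targets=[{"dx":1,"dy":-1,"rz":0.06},{"dx":1,"dy":-1,"rz":0.06},{"dx":1,"dy":-1,"rz":0.06},{"dx":1,"dy":-1,"rz":0.06},{"dx":1,"dy":-1,"rz":0.06},{"dx":1,"dy":-1,"rz":0.06},{"dx":1,"dy":-1,"rz":0.06},{"dx":1,"dy":-1,"rz":0.06},{"dx":1,"dy":-1,"rz":0.06},{"dx":1,"dy":-1,"rz":0.02}], claw=70)

```text
schema error: expected keys dx, dy, dz, rx, ry, rz
```

Call:
move_arm(targets=[{"dx":0.7,"dy":-1},{"dx":0.7,"dy":-1},{"dx":0.7,"dy":-1},{"dx":0.7,"dy":-1},{"dx":0.7,"dy":-1},{"dx":0.7,"dy":-1},{"dx":0.7,"dy":-1},{"dx":0.7,"dy":-1},{"dx":0.7,"dy":-1},{"dx":0.7,"dy":-1}])

```text
schema error: expected keys dx, dy, dz, rx, ry, rz
```

Call:
move_arm(targets=[{"dy":-1},{"dy":-1},{"dy":-1},{"dy":-1},{"dy":-1},{"dy":-1},{"dy":-1},{"dy":-1},{"dy":-1},{"dy":-1}])

```text
schema error: expected keys dx, dy, dz, rx, ry, rz
```

All six keys are needed in every row.

Call:
move_arm(targets=[{"dx":1,"dy":-1,"dz":0,"rx":0,"ry":0,"rz":0.06},{"dx":1,"dy":-1,"dz":0,"rx":0,"ry":0,"rz":0.06},{"dx":1,"dy":-1,"dz":0,"rx":0,"ry":0,"rz":0.06},{"dx":1,"dy":-1,"dz":0,"rx":0,"ry":0,"rz":0.06},{"dx":1,"dy":-1,"dz":0,"rx":0,"ry":0,"rz":0.06},{"dx":1,"dy":-1,"dz":0,"rx":0,"ry":0,"rz":0.06},{"dx":1,"dy":-1,"dz":0,"rx":0,"ry":0,"rz":0.06},{"dx":1,"dy":-1,"dz":0,"rx":0,"ry":0,"rz":0.06},{"dx":1,"dy":-1,"dz":0,"rx":0,"ry":0,"rz":0.06},{"dx":1,"dy":-1,"dz":0,"rx":0,"ry":0,"rz":0.02}], claw=70)

```text
t: 1.35
tcp_pos: [0.4104, 0.3531, 0.231]
tool_rot: [-0.017, 1.0, -0.0, -0.0]
force: [0.2, 0.2, -0.2]
finger_gap: 0.702
gripper_force: 0.0
```

Call:
move_arm(targets=[{"dx":0.7,"dy":-1,"dz":0,"rx":0,"ry":0,"rz":0},{"dx":0.7,"dy":-1,"dz":0,"rx":0,"ry":0,"rz":0},{"dx":0.7,"dy":-1,"dz":0,"rx":0,"ry":0,"rz":0},{"dx":0.7,"dy":-1,"dz":0,"rx":0,"ry":0,"rz":0},{"dx":0.7,"dy":-1,"dz":0,"rx":0,"ry":0,"rz":0},{"dx":0.7,"dy":-1,"dz":0,"rx":0,"ry":0,"rz":0},{"dx":0.7,"dy":-1,"dz":0,"rx":0,"ry":0,"rz":0},{"dx":0.7,"dy":-1,"dz":0,"rx":0,"ry":0,"rz":0},{"dx":0.7,"dy":-1,"dz":0,"rx":0,"ry":0,"rz":0},{"dx":0.7,"dy":-1,"dz":0,"rx":0,"ry":0,"rz":0}])

```text
t: 2.6
tcp_pos: [0.585, 0.1033, 0.2308]
tool_rot: [-0.017, 1.0, 0.0, -0.001]
force: [0.2, -0.6, 0.2]
finger_gap: 0.698
gripper_force: 0.0
```

Call:
move_arm(targets=[{"dx":0,"dy":-1,"dz":0,"rx":0,"ry":0,"rz":0},{"dx":0,"dy":-1,"dz":0,"rx":0,"ry":0,"rz":0},{"dx":0,"dy":-1,"dz":0,"rx":0,"ry":0,"rz":0},{"dx":0,"dy":-1,"dz":0,"rx":0,"ry":0,"rz":0},{"dx":0,"dy":-1,"dz":0,"rx":0,"ry":0,"rz":0},{"dx":0,"dy":-1,"dz":0,"rx":0,"ry":0,"rz":0},{"dx":0,"dy":-1,"dz":0,"rx":0,"ry":0,"rz":0},{"dx":0,"dy":-1,"dz":0,"rx":0,"ry":0,"rz":0},{"dx":0,"dy":-1,"dz":0,"rx":0,"ry":0,"rz":0},{"dx":0,"dy":-1,"dz":0,"rx":0,"ry":0,"rz":0}])

```text
t: 3.85
tcp_pos: [0.5845, -0.1465, 0.2308]
tool_rot: [-0.017, 1.0, 0.0, -0.001]
force: [0.2, 0.2, -0.0]
finger_gap: 0.696
gripper_force: 0.0
```

Call:
move_arm(targets=[{"dx":0.03,"dy":-0.92,"dz":0,"rx":0,"ry":0,"rz":0},{"dx":0.03,"dy":-0.92,"dz":0,"rx":0,"ry":0,"rz":0},{"dx":0.03,"dy":-0.92,"dz":0,"rx":0,"ry":0,"rz":0},{"dx":0.03,"dy":-0.92,"dz":0,"rx":0,"ry":0,"rz":0},{"dx":0.04,"dy":-0.91,"dz":0,"rx":0,"ry":0,"rz":0},{"dx":0,"dy":0,"dz":-0.8,"rx":0,"ry":0,"rz":0},{"dx":0,"dy":0,"dz":-0.8,"rx":0,"ry":0,"rz":0},{"dx":0,"dy":0,"dz":-0.8,"rx":0,"ry":0,"rz":0},{"dx":0,"dy":0,"dz":-0.8,"rx":0,"ry":0,"rz":0},{"dx":0,"dy":0,"dz":-0.8,"rx":0,"ry":0,"rz":0}])

```text
t: 5.1
tcp_pos: [0.5891, -0.2614, 0.1306]
tool_rot: [-0.017, 1.0, -0.0, 0.0]
force: [-0.1, -0.1, 0.3]
finger_gap: 0.698
gripper_force: 0.0
```

Call:
move_arm(targets=[{"dx":0,"dy":0,"dz":-0.5,"rx":0,"ry":0,"rz":0},{"dx":0,"dy":0,"dz":-0.5,"rx":0,"ry":0,"rz":0},{"dx":0,"dy":0,"dz":-0.5,"rx":0,"ry":0,"rz":0},{"dx":0,"dy":0,"dz":-0.5,"rx":0,"ry":0,"rz":0},{"dx":0,"dy":0,"dz":-0.5,"rx":0,"ry":0,"rz":0},{"dx":0,"dy":0,"dz":-0.5,"rx":0,"ry":0,"rz":0},{"dx":0,"dy":0,"dz":-0.4,"rx":0,"ry":0,"rz":0},{"dx":0,"dy":0,"dz":-0.3,"rx":0,"ry":0,"rz":0},{"dx":0,"dy":0,"dz":0,"rx":0,"ry":0,"rz":0},{"dx":0,"dy":0,"dz":0,"rx":0,"ry":0,"rz":0}], claw=35, newtons=40)

```text
t: 6.35
tcp_pos: [0.5892, -0.2608, 0.0391]
tool_rot: [-0.017, 1.0, -0.0, 0.0]
force: [-0.0, 0.2, -0.7]
finger_gap: 0.348
gripper_force: 0.0
```

Run:
```python
from h import *
t=cams.snapshot("top")[...,::-1];s=cams.snapshot("scene")[...,::-1]
cv2.imwrite("pics/t1.png",t);cv2.imwrite("pics/s1.png",s)
def c(im,x,y,w,h): return cv2.resize(im[y:y+h,x:x+w],(400,300),interpolation=cv2.INTER_CUBIC)
cv2.imwrite("pics/m2.png",np.hstack([c(t,317,156,80,60),c(s,120,217,64,48)]))
```

```text
(no output)
```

View pics/m2.png

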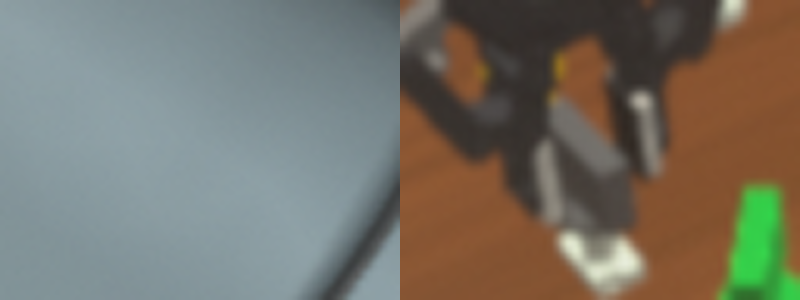

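The scene crop shows the open fingers straddling the bar around crop (590,170), with the head below. The -y finger is nearer, so I shift a little towards -y and close gently.

Call:
move_arm(targets=[{"dx":0,"dy":-0.1,"dz":-0.06,"rx":0,"ry":0,"rz":0},{"dx":0,"dy":0,"dz":0,"rx":0,"ry":0,"rz":0},{"dx":0,"dy":0,"dz":0,"rx":0,"ry":0,"rz":0},{"dx":0,"dy":0,"dz":0,"rx":0,"ry":0,"rz":0},{"dx":0,"dy":0,"dz":0,"rx":0,"ry":0,"rz":0},{"dx":0,"dy":0,"dz":0,"rx":0,"ry":0,"rz":0},{"dx":0,"dy":0,"dz":0,"rx":0,"ry":0,"rz":0},{"dx":0,"dy":0,"dz":0,"rx":0,"ry":0,"rz":0},{"dx":0,"dy":0,"dz":0,"rx":0,"ry":0,"rz":0},{"dx":0,"dy":0,"dz":0,"rx":0,"ry":0,"rz":0}], claw=0, newtons=40)

```text
t: 7.7
tcp_pos: [0.5892, -0.2632, 0.0377]
tool_rot: [-0.017, 1.0, -0.0, 0.0]
force: [1.6, 0.6, 5.1]
finger_gap: 0.134
gripper_force: 43.8
```

Call:
move_arm(targets=[{"dx":0,"dy":0,"dz":0.3,"rx":0,"ry":0,"rz":0},{"dx":0,"dy":0,"dz":0.6,"rx":0,"ry":0,"rz":0},{"dx":0,"dy":0,"dz":1,"rx":0,"ry":0,"rz":0},{"dx":0,"dy":0,"dz":1,"rx":0,"ry":0,"rz":0},{"dx":0,"dy":0,"dz":1,"rx":0,"ry":0,"rz":0},{"dx":0,"dy":0,"dz":1,"rx":0,"ry":0,"rz":0},{"dx":0.3,"dy":0,"dz":1,"rx":0,"ry":0,"rz":0},{"dx":0.8,"dy":0,"dz":1,"rx":0,"ry":0,"rz":0},{"dx":1,"dy":0,"dz":1,"rx":0,"ry":0,"rz":0},{"dx":1,"dy":0,"dz":1,"rx":0,"ry":0,"rz":0}])

```text
t: 8.95
tcp_pos: [0.6664, -0.2629, 0.2609]
tool_rot: [-0.017, 1.0, 0.0, -0.0]
force: [0.2, -0.6, -3.3]
finger_gap: 0.131
gripper_force: 42.5
```

Call:
move_arm(targets=[{"dx":0.8,"dy":0,"dz":0.2,"rx":0,"ry":0,"rz":-0.3},{"dx":0.6,"dy":0,"dz":0,"rx":0,"ry":0,"rz":-0.3},{"dx":0,"dy":0,"dz":0,"rx":0,"ry":0,"rz":-0.3},{"dx":0,"dy":0,"dz":0,"rx":0,"ry":0,"rz":-0.3},{"dx":0,"dy":0,"dz":0,"rx":0,"ry":0,"rz":-0.3},{"dx":0,"dy":0,"dz":0,"rx":0,"ry":0,"rz":-0.3},{"dx":0,"dy":0,"dz":0,"rx":0,"ry":0,"rz":-0.3},{"dx":0,"dy":0,"dz":0,"rx":0,"ry":0,"rz":-0.3},{"dx":0,"dy":0,"dz":0,"rx":0,"ry":0,"rz":-0.25},{"dx":0,"dy":0,"dz":0,"rx":0,"ry":0,"rz":0}])

```text
t: 10.2
tcp_pos: [0.7009, -0.2629, 0.2647]
tool_rot: [0.626, 0.78, -0.0, -0.001]
force: [-0.7, -0.5, -2.8]
finger_gap: 0.131
gripper_force: 42.5
```

Run:
```python
from h import *
s=cams.snapshot("scene")[...,::-1];cv2.imwrite("pics/s2.png",s)
st=sensors.sense();p=st["tcp_pos"];print(p,st["tool_rot"],st["finger_gap"])
uv=proj("scene",p-[0,0,.0337])[0];x,y=(uv-[32,24]).astype(int);print(uv,x,y)
cv2.imwrite("pics/m3.png",cv2.resize(s[y:y+48,x:x+64],(800,600),interpolation=cv2.INTER_CUBIC))
```

```text
[ 0.70097044 -0.26294312  0.2646962 ] [ 6.25254698e-01  7.80420622e-01 -1.42640998e-04 -4.41606947e-04] 0.13241873037067547
[165.51819144 202.65635751] 133 178
```

View pics/m3.png

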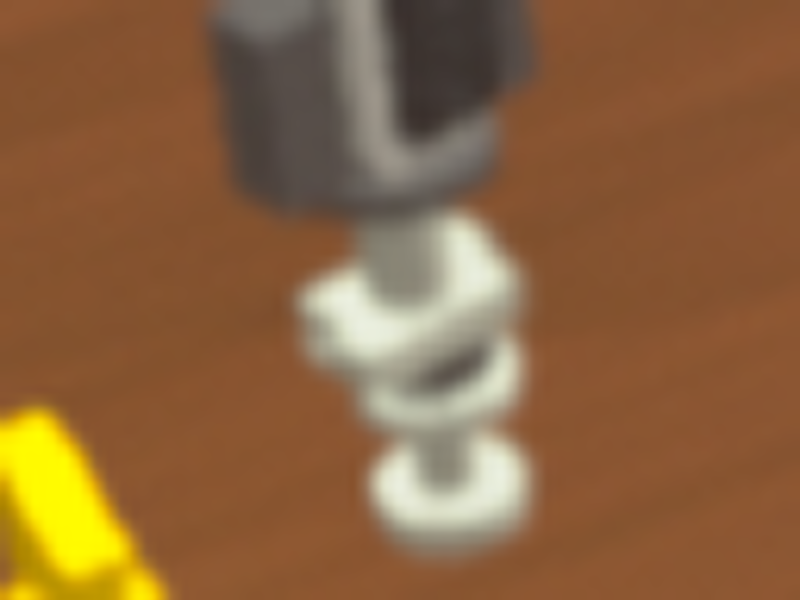

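The crop shows the head (plain steel) at crop (300–520, 210–385), hanging straight on the stem, with the round stud behind it. I measure the front long edge, from about crop (350,345) to (515,283), and the rear edge.

Run:
```python
from h import *
z=.2647-.0377+.0085
def w(X,Y,z=z): return onz("scene",(X+.5)/12.5-.5+133,(Y+.5)/12.5-.5+178,z)*1000
def yaw(a,b): d=w(*b)-w(*a); return np.degrees(np.arctan2(d[1],d[0])),np.linalg.norm(d)
print("front top",yaw((350,345),(515,283)))
ax=np.array([.70097,-.26294,z])*1000
for th in(-90,-85,-80,-75,-70,-65,-60):
    t=np.radians(th);R=np.array([[np.cos(t),-np.sin(t)],[np.sin(t),np.cos(t)]])
    out=[]
    for c in((15,9),(15,-9),(-15,-9),(-15,9)):
        P=np.r_[ax[:2]+R@c,ax[2]]/1000; out.append(((proj("scene",P)[0]-[133,178]+.5)*12.5).round(0).tolist())
    print(th,out)
im=cv2.imread("pics/s2.png");S=cv2.cvtColor(im,cv2.COLOR_BGR2HSV)
print("g");g=cv2.cvtColor(im,cv2.COLOR_BGR2GRAY)
for v in range(194,214): print(v,' '.join(f"{a:3d}" for a in g[v,154:178]))
```

```text
front top (np.float64(87.66657897003205), np.float64(25.480413485884725))
-90 [[344.0, 359.0], [284.0, 297.0], [472.0, 221.0], [535.0, 282.0]]
-85 [[354.0, 362.0], [283.0, 303.0], [463.0, 219.0], [534.0, 275.0]]
-80 [[364.0, 363.0], [284.0, 309.0], [453.0, 218.0], [533.0, 269.0]]
-75 [[375.0, 364.0], [286.0, 316.0], [443.0, 217.0], [531.0, 263.0]]
-70 [[386.0, 365.0], [289.0, 322.0], [432.0, 216.0], [528.0, 257.0]]
-65 [[397.0, 365.0], [292.0, 328.0], [422.0, 216.0], [524.0, 251.0]]
-60 [[408.0, 364.0], [297.0, 333.0], [411.0, 217.0], [520.0, 246.0]]
g
194  79  77  80  78  75  75  76  78  81  84  83  85  91 100 105 111 108  97  95  95  94  93  92  93
195  89  85  86  83  81  80  81  85  91  94  97 102 114 133 153 169 154 124 102  94  92  92  91  92
196  92  92  91  90  90  90  92 102 112 117 119 125 136 157 185 214 205 167 121  97  92  90  90  91
197  93  93  93  93  93  93  98 110 122 127 129 132 141 160 189 222 225 199 147 108  94  91  91  93
198  93  93  93  94  95  98 108 122 127 129 132 133 139 157 186 222 230 218 181 140 108  94  93  93
199  94  93  93  96 106 125 148 160 144 1
[... 758 characters left out ...]

207  96  96  97 103 116 122 129 141 157 164 162 156 141 116  97  87  97 135 194 214 168 116 100  97
208  96  97  97  98 101 105 114 126 146 160 155 141 120 101  93 110 140 182 217 211 158 113  97  97
209  97  97  98  98  99 100 105 123 156 181 172 149 137 132 139 166 190 207 212 190 143 107  98  98
210  98  98  98  98  98  98 102 120 155 188 192 183 178 175 176 193 197 189 177 157 123 101  98  98
211  98  98  98  97  97  96  99 110 130 156 174 180 181 179 171 170 165 158 148 127 108  99  97  97
212  98  98  98  97  97  98  99 100 109 123 139 149 151 149 145 146 157 168 154 128 106  97  96  95
213  97  97  97  97  98  97  98  99 101 114 145 162 147 136 134 143 172 202 198 172 131 104  98  97
```

Run:
```python
from h import *
c0=np.array([579.4,138.1]);L=np.array([-.2145,.9767]);X=np.array([L[1],-L[0]])
g=cv2.imread("pics/scene0.png",0).astype(np.float32)
gt=cv2.imread("pics/top0.png",0).astype(np.float32)
def prof(cam,a,b,z): # arrays of jig x,y
    P=np.array([np.r_[(c0+X*x+L*y)/1000,z] for x,y in zip(a,b)]);uv=proj(cam,P).astype(np.float32)
    return cv2.remap(g if cam=="scene" else gt,uv[:,0].reshape(1,-1),uv[:,1].reshape(1,-1),cv2.INTER_CUBIC)[0]
xs=np.arange(-20,20.1,2)
for y in(-110,-80,-50,-20): print(y,prof("scene",xs,xs*0+y,.024).astype(int))
print(xs.astype(int))
def edge(cam,x0,x1,y0,y1,z,sgn):
    n=200;p=prof(cam,np.linspace(x0,x1,n),np.linspace(y0,y1,n),z);d=np.gradient(cv2.GaussianBlur(p.reshape(1,-1),(0,0),6)[0])*sgn
    i=d[8:-8].argmax()+8;return round(x0+(x1-x0)*i/(n-1),1),round(y0+(y1-y0)*i/(n-1),1)
for cam in("scene","top"):
    print(cam,"slot -x edge",[edge(cam,-20,0,y,y,.024,-1)[0] for y in(-110,-90,-70,-50,-30)],"+x edge",[edge(cam,0,20,y,y,.024,1)[0] for y in(-110,-90,-70,-50,-30)])
    print(" far side",[edge(cam,-80,-50,y,y,.024,1)[0] for y in(-80,-40,0)]," near side",[edge(cam,50,80,y,y,.024,-1)[0] for y in(-80,0,80)])
    print(" -y end",[edge(cam,x,x,-145,-115,.024,1)[1] for x in(-50,-30,30,50)],"+y end",[edge(cam,x,x,115,145,.024,-1)[1] for x in(-50,50)])
    print(" fence front",[edge(cam,x,x,0,35,.034,-1)[1] for x in(-24,-20,-16,14,18,22,26)], "fork -x,+x",[(edge(cam,-14,-2,y,y,.034,-1)[0],edge(cam,2,14,y,y,.034,1)[0]) for y in(25,35,45)],"fork end",[edge(cam,x,x,44,68,.034,1)[1] for x in(-3,0,3)])
```

```text
-110 [234 233 229 223 205 183 167 155 145 134 126 122 128 146 186 216 229 234
 234 234 233]
-80 [232 230 225 214 198 176 162 152 143 133 124 120 127 148 179 213 228 232
 233 233 233]
-50 [230 229 225 213 196 174 159 150 143 134 125 122 128 148 174 204 224 230
 231 231 231]
-20 [230 229 223 212 194 173 158 149 142 132 125 123 133 154 182 208 223 230
 231 230 231]
[-20 -18 -16 -14 -12 -10  -8  -6  -4  -2   0   2   4   6   8  10  12  14
  16  18  20]
scene slot -x edge [np.float64(-10.6), np.float64(-9.9), np.float64(-12.2), np.float64(-11.3), np.float64(-12.8)] +x edge [np.float64(6.8), np.float64(6.9), np.float64(7.8), np.float64(8.7), np.float64(7.1)]
 far side [np.float64(-66.4), np.float64(-67.9), np.float64(-67.8)]  near side [np.float64(63.9), np.float64(63.6), np.float64(63.4)]
 -y end [np.float64(-130.8), np.float64(-130.7), np.float64(-131.3), np.float64(-130.7)] +y end [np.float64(134.9), np.float64(131.6)]
 fence front [np.float64(6.7), np.float64(5.5), np.float64(5.8), np.float64(6.7), np.float64(4.9), np.float64(6.9), np.float64(6.2)] fork -x,+x [(np.float64(-10.9), np.flo
[... 258 characters left out ...]
.7)] +x edge [np.float64(10.1), np.float64(10.1), np.float64(10.1), np.float64(10.6), np.float64(10.3)]
 far side [np.float64(-66.3), np.float64(-66.1), np.float64(-66.3)]  near side [np.float64(65.5), np.float64(65.1), np.float64(65.1)]
 -y end [np.float64(-130.7), np.float64(-131.3), np.float64(-130.8), np.float64(-131.0)] +y end [np.float64(131.1), np.float64(131.1)]
 fence front [np.float64(16.0), np.float64(15.7), np.float64(16.4), np.float64(16.4), np.float64(16.0), np.float64(15.1), np.float64(16.9)] fork -x,+x [(np.float64(-3.8), np.float64(8.8)), (np.float64(-7.6), np.float64(10.6)), (np.float64(-8.2), np.float64(9.9))] fork end [np.float64(58.2), np.float64(59.7), np.float64(59.6)]
```

Head yaw is about -79° and the slot is at -77.6°, so a small +1.2° correction is enough. The scene camera puts the slot about 1.5 mm to -x of the top-view estimate. I hover over the slot at jig y = -30 mm and look.

Call:
move_arm(targets=[{"dx":-0.23,"dy":0.74,"dz":-0.2,"rx":0,"ry":0,"rz":0.04},{"dx":-0.23,"dy":0.74,"dz":-0.2,"rx":0,"ry":0,"rz":0},{"dx":-0.23,"dy":0.74,"dz":-0.2,"rx":0,"ry":0,"rz":0},{"dx":-0.23,"dy":0.74,"dz":-0.2,"rx":0,"ry":0,"rz":0},{"dx":-0.23,"dy":0.74,"dz":-0.2,"rx":0,"ry":0,"rz":0},{"dx":-0.23,"dy":0.74,"dz":-0.2,"rx":0,"ry":0,"rz":0},{"dx":-0.23,"dy":0.74,"dz":-0.2,"rx":0,"ry":0,"rz":0},{"dx":-0.23,"dy":0.74,"dz":-0.2,"rx":0,"ry":0,"rz":0},{"dx":-0.23,"dy":0.74,"dz":-0.2,"rx":0,"ry":0,"rz":0},{"dx":-0.23,"dy":0.74,"dz":-0.2,"rx":0,"ry":0,"rz":0}])

```text
t: 11.5
tcp_pos: [0.6436, -0.0768, 0.2146]
tool_rot: [0.618, 0.786, 0.0, 0.0]
force: [-0.2, -0.2, -2.9]
finger_gap: 0.133
gripper_force: 42.5
```

Call:
move_arm(targets=[{"dx":-0.26,"dy":0.82,"dz":-0.2,"rx":0,"ry":0,"rz":0},{"dx":-0.26,"dy":0.82,"dz":-0.2,"rx":0,"ry":0,"rz":0},{"dx":-0.26,"dy":0.82,"dz":-0.2,"rx":0,"ry":0,"rz":0},{"dx":-0.26,"dy":0.82,"dz":-0.2,"rx":0,"ry":0,"rz":0},{"dx":-0.26,"dy":0.82,"dz":-0.2,"rx":0,"ry":0,"rz":0},{"dx":-0.26,"dy":0.82,"dz":-0.2,"rx":0,"ry":0,"rz":0},{"dx":-0.26,"dy":0.82,"dz":-0.6,"rx":0,"ry":0,"rz":0},{"dx":-0.26,"dy":0.82,"dz":-1,"rx":0,"ry":0,"rz":0},{"dx":-0.26,"dy":0.82,"dz":-1,"rx":0,"ry":0,"rz":0},{"dx":0,"dy":0.05,"dz":-1,"rx":0,"ry":0,"rz":0}])

```text
t: 12.75
tcp_pos: [0.5845, 0.11, 0.094]
tool_rot: [0.617, 0.787, 0.0, -0.0]
force: [0.6, -0.8, -2.7]
finger_gap: 0.126
gripper_force: 42.5
```

Run:
```python
from h import *
s=cams.snapshot("scene")[...,::-1];cv2.imwrite("pics/s3.png",s)
st=sensors.sense();p=st["tcp_pos"];print(p,st["tool_rot"],st["force"],np.degrees(st["q"]))
uv=proj("scene",p-[0,0,.0377])[0];x,y=(uv-[32,24]).astype(int);print(uv,x,y)
cv2.imwrite("pics/m4.png",cv2.resize(s[y:y+48,x:x+64],(800,600),interpolation=cv2.INTER_CUBIC))
```

```text
[0.58270586 0.10934526 0.09083551] [ 0.61732006  0.78670682 -0.00172396 -0.00231373] [-1.53005485  1.18511638 -5.08853693] [-1.66467401e-01  3.86770269e+01  9.30091486e+01  9.72186428e-03
  4.86443842e+01 -1.39311494e+01]
[276.81417499 183.45517574] 244 159
```

View pics/m4.png

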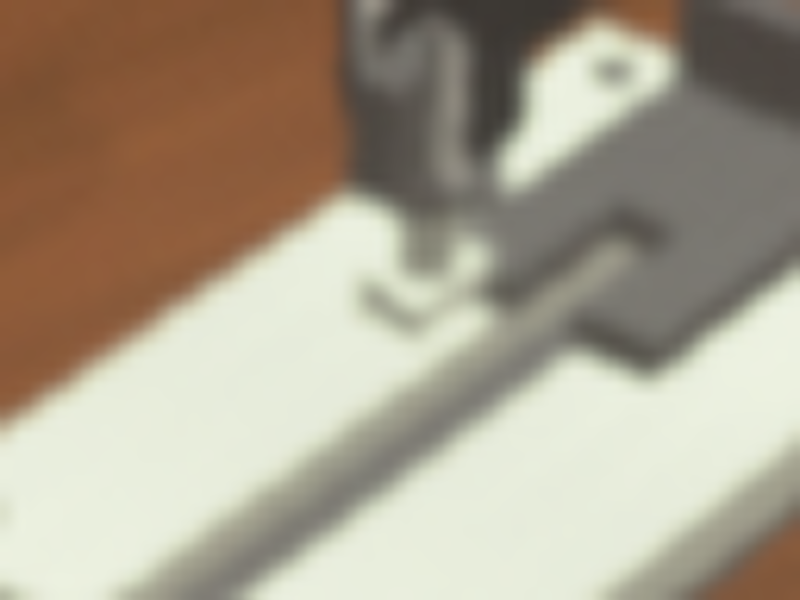

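Call:
move_arm(targets=[{"dx":0,"dy":0,"dz":-0.5,"rx":0,"ry":0,"rz":0},{"dx":0,"dy":0,"dz":-0.4,"rx":0,"ry":0,"rz":0},{"dx":0,"dy":0,"dz":-0.25,"rx":0,"ry":0,"rz":0},{"dx":0,"dy":0,"dz":0,"rx":0,"ry":0,"rz":0},{"dx":0,"dy":0,"dz":0,"rx":0,"ry":0,"rz":0},{"dx":0,"dy":0,"dz":0,"rx":0,"ry":0,"rz":0},{"dx":0,"dy":0,"dz":0,"rx":0,"ry":0,"rz":0},{"dx":0,"dy":0,"dz":0,"rx":0,"ry":0,"rz":0},{"dx":0,"dy":0,"dz":0,"rx":0,"ry":0,"rz":0},{"dx":0,"dy":0,"dz":0,"rx":0,"ry":0,"rz":0}])

```text
t: 14.05
tcp_pos: [0.5854, 0.1077, 0.0661]
tool_rot: [0.618, 0.786, -0.0, -0.0]
force: [0.3, -1.0, -1.9]
finger_gap: 0.134
gripper_force: 42.4
```

Run:
```python
from h import *
s=cams.snapshot("scene")[...,::-1].copy();cv2.imwrite("pics/s4.png",s)
st=sensors.sense();p=st["tcp_pos"];print(p,st["tool_rot"],st["force"])
x,y=(proj("scene",[p[0],p[1],.03])[0]-[24,18]).astype(int)
b=cv2.resize(s[y:y+36,x:x+48],(800,600),interpolation=cv2.INTER_CUBIC);k=800/48
t=np.radians(-77.4);R=np.array([[np.cos(t),-np.sin(t)],[np.sin(t),np.cos(t)]])
z=p[2]-.0377;P=np.array([np.r_[p[:2]+R@np.array(c)/1000,z+h] for h in(0,.0085) for c in((15,9),(15,-9),(-15,-9),(-15,9))])
uv=((proj("scene",P)-[x,y]+.5)*k).round().astype(int);print(x,y,uv.tolist())
for q in uv: cv2.circle(b,tuple(int(a) for a in q),3,(0,0,255),-1)
cv2.imwrite("pics/m5.png",b)
```

```text
[0.58538646 0.10767787 0.0660368 ] [ 6.17896796e-01  7.86259212e-01 -2.36955771e-05 -1.12966321e-05] [ 0.01215479  0.61101745 -2.35305322]
252 173 [[406, 385], [316, 341], [428, 259], [518, 301], [408, 342], [318, 298], [431, 216], [521, 258]]
```

View pics/m5.png

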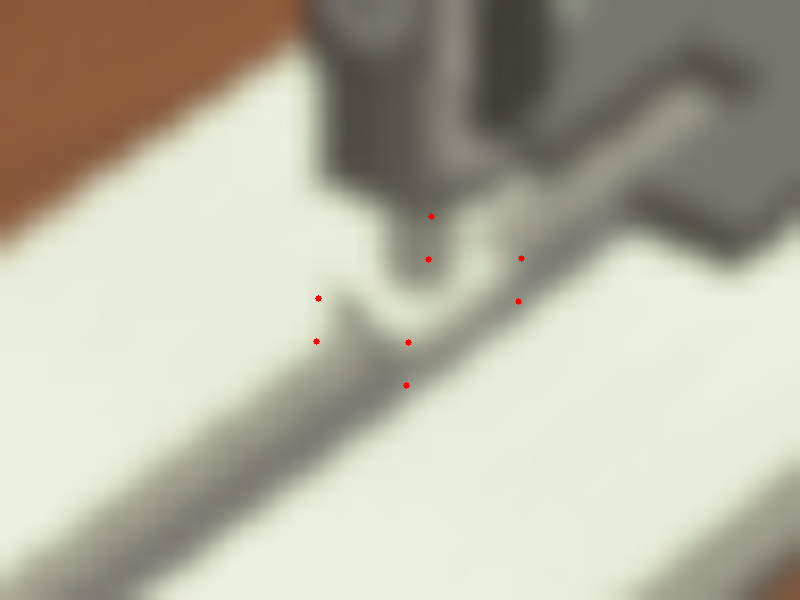

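The red predicted head corners match the head, front corner near crop (410,340). The slot's near edge at about (407,396) means the head sits about 1 mm too far towards +x. I shift 1 mm and lower gently.

Call:
move_arm(targets=[{"dx":-0.04,"dy":-0.01,"dz":0,"rx":0,"ry":0,"rz":0},{"dx":0,"dy":0,"dz":-0.08,"rx":0,"ry":0,"rz":0},{"dx":0,"dy":0,"dz":-0.06,"rx":0,"ry":0,"rz":0},{"dx":0,"dy":0,"dz":-0.06,"rx":0,"ry":0,"rz":0},{"dx":0,"dy":0,"dz":-0.06,"rx":0,"ry":0,"rz":0},{"dx":0,"dy":0,"dz":-0.06,"rx":0,"ry":0,"rz":0},{"dx":0,"dy":0,"dz":0,"rx":0,"ry":0,"rz":0},{"dx":0,"dy":0,"dz":0,"rx":0,"ry":0,"rz":0},{"dx":0,"dy":0,"dz":0,"rx":0,"ry":0,"rz":0},{"dx":0,"dy":0,"dz":0,"rx":0,"ry":0,"rz":0}])

```text
t: 15.35
tcp_pos: [0.5845, 0.1074, 0.0581]
tool_rot: [0.618, 0.786, 0.0, 0.0]
force: [0.3, 0.2, -2.8]
finger_gap: 0.132
gripper_force: 42.5
```

Call:
move_arm(targets=[{"dx":0,"dy":0,"dz":-0.05,"rx":0,"ry":0,"rz":0},{"dx":0,"dy":0,"dz":-0.05,"rx":0,"ry":0,"rz":0},{"dx":0,"dy":0,"dz":-0.05,"rx":0,"ry":0,"rz":0},{"dx":0,"dy":0,"dz":-0.05,"rx":0,"ry":0,"rz":0},{"dx":0,"dy":0,"dz":-0.05,"rx":0,"ry":0,"rz":0},{"dx":0,"dy":0,"dz":-0.05,"rx":0,"ry":0,"rz":0},{"dx":0,"dy":0,"dz":0,"rx":0,"ry":0,"rz":0},{"dx":0,"dy":0,"dz":0,"rx":0,"ry":0,"rz":0},{"dx":0,"dy":0,"dz":0,"rx":0,"ry":0,"rz":0},{"dx":0,"dy":0,"dz":0,"rx":0,"ry":0,"rz":0}])

```text
t: 16.6
tcp_pos: [0.5844, 0.1074, 0.0506]
tool_rot: [0.618, 0.786, 0.0, 0.0]
force: [-0.7, 0.5, -2.8]
finger_gap: 0.133
gripper_force: 42.5
```

Call:
move_arm(targets=[{"dx":0,"dy":0,"dz":-0.05,"rx":0,"ry":0,"rz":0},{"dx":0,"dy":0,"dz":-0.05,"rx":0,"ry":0,"rz":0},{"dx":0,"dy":0,"dz":-0.05,"rx":0,"ry":0,"rz":0},{"dx":0,"dy":0,"dz":-0.05,"rx":0,"ry":0,"rz":0},{"dx":0,"dy":0,"dz":-0.04,"rx":0,"ry":0,"rz":0},{"dx":0,"dy":0,"dz":0,"rx":0,"ry":0,"rz":0},{"dx":0,"dy":0,"dz":0,"rx":0,"ry":0,"rz":0},{"dx":0,"dy":0,"dz":0,"rx":0,"ry":0,"rz":0},{"dx":0,"dy":0,"dz":0,"rx":0,"ry":0,"rz":0},{"dx":0,"dy":0,"dz":0,"rx":0,"ry":0,"rz":0}])

```text
t: 17.85
tcp_pos: [0.5845, 0.1074, 0.0446]
tool_rot: [0.618, 0.786, 0.0, 0.0]
force: [-0.3, -0.3, -3.0]
finger_gap: 0.133
gripper_force: 42.5
```

Call:
move_arm(targets=[{"dx":-0.06,"dy":0.28,"dz":0,"rx":0,"ry":0,"rz":0},{"dx":-0.06,"dy":0.28,"dz":0,"rx":0,"ry":0,"rz":0},{"dx":-0.06,"dy":0.28,"dz":0,"rx":0,"ry":0,"rz":0},{"dx":-0.06,"dy":0.27,"dz":0,"rx":0,"ry":0,"rz":0},{"dx":-0.06,"dy":0.27,"dz":0,"rx":0,"ry":0,"rz":0},{"dx":-0.05,"dy":0.23,"dz":0,"rx":0,"ry":0,"rz":0},{"dx":-0.03,"dy":0.13,"dz":0,"rx":0,"ry":0,"rz":0},{"dx":-0.02,"dy":0.08,"dz":0,"rx":0,"ry":0,"rz":0},{"dx":-0.02,"dy":0.08,"dz":0,"rx":0,"ry":0,"rz":0},{"dx":0,"dy":0,"dz":0,"rx":0,"ry":0,"rz":0}])

```text
t: 19.1
tcp_pos: [0.5739, 0.1549, 0.0446]
tool_rot: [0.618, 0.786, -0.0, 0.0]
force: [-0.1, -0.7, -2.2]
finger_gap: 0.13
gripper_force: 42.5
```

Call:
move_arm(targets=[{"dx":-0.03,"dy":0.14,"dz":0,"rx":0,"ry":0,"rz":0},{"dx":-0.03,"dy":0.14,"dz":0,"rx":0,"ry":0,"rz":0},{"dx":-0.03,"dy":0.14,"dz":0,"rx":0,"ry":0,"rz":0},{"dx":-0.03,"dy":0.14,"dz":0,"rx":0,"ry":0,"rz":0},{"dx":-0.03,"dy":0.14,"dz":0,"rx":0,"ry":0,"rz":0},{"dx":-0.03,"dy":0.14,"dz":0,"rx":0,"ry":0,"rz":0},{"dx":-0.03,"dy":0.12,"dz":0,"rx":0,"ry":0,"rz":0},{"dx":-0.02,"dy":0.1,"dz":0,"rx":0,"ry":0,"rz":0},{"dx":0,"dy":0,"dz":0,"rx":0,"ry":0,"rz":0},{"dx":0,"dy":0,"dz":0,"rx":0,"ry":0,"rz":0}])

```text
t: 20.35
tcp_pos: [0.5682, 0.1814, 0.0446]
tool_rot: [0.618, 0.786, 0.0, 0.0]
force: [0.6, -0.1, -1.9]
finger_gap: 0.134
gripper_force: 42.5
```

Call:
move_arm(targets=[{"dx":-0.005,"dy":0.02,"dz":0,"rx":0,"ry":0,"rz":0},{"dx":-0.005,"dy":0.02,"dz":0,"rx":0,"ry":0,"rz":0},{"dx":-0.005,"dy":0.02,"dz":0,"rx":0,"ry":0,"rz":0},{"dx":-0.005,"dy":0.02,"dz":0,"rx":0,"ry":0,"rz":0},{"dx":-0.005,"dy":0.02,"dz":0,"rx":0,"ry":0,"rz":0},{"dx":-0.005,"dy":0.02,"dz":0,"rx":0,"ry":0,"rz":0},{"dx":-0.005,"dy":0.02,"dz":0,"rx":0,"ry":0,"rz":0},{"dx":0,"dy":0.01,"dz":0,"rx":0,"ry":0,"rz":0},{"dx":0,"dy":0,"dz":0,"rx":0,"ry":0,"rz":0},{"dx":0,"dy":0,"dz":0,"rx":0,"ry":0,"rz":0}])

```text
t: 21.6
tcp_pos: [0.5673, 0.1852, 0.0446]
tool_rot: [0.618, 0.786, -0.0, -0.0]
force: [0.4, -0.3, -2.7]
finger_gap: 0.136
gripper_force: 42.5
```

Call:
move_arm(targets=[{"dx":-0.002,"dy":0.01,"dz":0,"rx":0,"ry":0,"rz":0},{"dx":-0.002,"dy":0.01,"dz":0,"rx":0,"ry":0,"rz":0},{"dx":-0.002,"dy":0.01,"dz":0,"rx":0,"ry":0,"rz":0},{"dx":-0.002,"dy":0.01,"dz":0,"rx":0,"ry":0,"rz":0},{"dx":-0.002,"dy":0.01,"dz":0,"rx":0,"ry":0,"rz":0},{"dx":0,"dy":0,"dz":0,"rx":0,"ry":0,"rz":0},{"dx":0,"dy":0,"dz":0,"rx":0,"ry":0,"rz":0},{"dx":0,"dy":0,"dz":0,"rx":0,"ry":0,"rz":0},{"dx":0,"dy":0,"dz":0,"rx":0,"ry":0,"rz":0},{"dx":0,"dy":0,"dz":0,"rx":0,"ry":0,"rz":0}])

```text
t: 22.85
tcp_pos: [0.5671, 0.1864, 0.0446]
tool_rot: [0.618, 0.786, -0.0, 0.0]
force: [0.0, -0.2, -2.4]
finger_gap: 0.132
gripper_force: 42.5
```

Call:
move_arm(targets=[{"dx":-0.002,"dy":0.01,"dz":0,"rx":0,"ry":0,"rz":0},{"dx":-0.002,"dy":0.01,"dz":0,"rx":0,"ry":0,"rz":0},{"dx":-0.002,"dy":0.01,"dz":0,"rx":0,"ry":0,"rz":0},{"dx":-0.002,"dy":0.01,"dz":0,"rx":0,"ry":0,"rz":0},{"dx":0,"dy":0,"dz":0,"rx":0,"ry":0,"rz":0},{"dx":0,"dy":0,"dz":0,"rx":0,"ry":0,"rz":0},{"dx":0,"dy":0,"dz":0,"rx":0,"ry":0,"rz":0},{"dx":0,"dy":0,"dz":0,"rx":0,"ry":0,"rz":0},{"dx":0,"dy":0,"dz":0,"rx":0,"ry":0,"rz":0},{"dx":0,"dy":0,"dz":0,"rx":0,"ry":0,"rz":0}])

```text
t: 24.1
tcp_pos: [0.567, 0.1867, 0.0446]
tool_rot: [0.618, 0.786, -0.0, 0.0]
force: [1.1, -5.1, -2.4]
finger_gap: 0.13
gripper_force: 42.5
```

The stem is home: 5 N of contact at y' of about 50.2. I ease off the pressure and start the clockwise turn.

Call:
move_arm(targets=[{"dx":0.004,"dy":-0.02,"dz":0,"rx":0,"ry":0,"rz":0},{"dx":0,"dy":0,"dz":0,"rx":0,"ry":0,"rz":-0.1},{"dx":0,"dy":0,"dz":0,"rx":0,"ry":0,"rz":-0.2},{"dx":0,"dy":0,"dz":0,"rx":0,"ry":0,"rz":-0.2},{"dx":0,"dy":0,"dz":0,"rx":0,"ry":0,"rz":-0.2},{"dx":0,"dy":0,"dz":0,"rx":0,"ry":0,"rz":-0.2},{"dx":0,"dy":0,"dz":0,"rx":0,"ry":0,"rz":-0.2},{"dx":0,"dy":0,"dz":0,"rx":0,"ry":0,"rz":-0.2},{"dx":0,"dy":0,"dz":0,"rx":0,"ry":0,"rz":-0.2},{"dx":0,"dy":0,"dz":0,"rx":0,"ry":0,"rz":0}])

```text
t: 25.35
tcp_pos: [0.5661, 0.1869, 0.0443]
tool_rot: [0.871, 0.49, -0.001, -0.0]
force: [-1.0, -3.5, -2.8]
finger_gap: 0.132
gripper_force: 42.5
```

```bash
cat > st.py <<'E'
from station import sensors
import numpy as np
s=sensors.sense();p=s["tcp_pos"]*1000-[579.4,138.1,0];a=s["tool_rot"]
f=s["force"];L=np.array([-.2145,.9767]);X=np.array([.9767,.2145])
print("t %.2f x' %.2f y' %.2f z %.2f yawY %.1f"%(s["t"],p[:2]@X,p[:2]@L,p[2],np.degrees(2*np.arctan2(a[1],a[0]))-90),"F X,L,z",np.round([f[:2]@X,f[:2]@L,f[2]],1),"M",np.round(s["ft_torque"],3),"gap",round(s["finger_gap"],3),"q6 %.1f"%np.degrees(s["q"][5]),"tau6 %.3f"%s["tau"][5])
E
python3 st.py
```

```text
t 25.35 x' -2.54 y' 50.57 z 44.28 yawY -31.3 F X,L,z [-1.7 -3.2 -2.8] M [-0.614  0.162 -0.03 ] gap 0.132 q6 38.8 tau6 0.178
```

Call:
move_arm(targets=[{"dx":0,"dy":0,"dz":0,"rx":0,"ry":0,"rz":-0.2},{"dx":0,"dy":0,"dz":0,"rx":0,"ry":0,"rz":-0.2},{"dx":0,"dy":0,"dz":0,"rx":0,"ry":0,"rz":-0.2},{"dx":0,"dy":0,"dz":0,"rx":0,"ry":0,"rz":-0.2},{"dx":0,"dy":0,"dz":0,"rx":0,"ry":0,"rz":-0.1},{"dx":0,"dy":0,"dz":0,"rx":0,"ry":0,"rz":0},{"dx":0,"dy":0,"dz":0,"rx":0,"ry":0,"rz":0},{"dx":0,"dy":0,"dz":0,"rx":0,"ry":0,"rz":0},{"dx":0,"dy":0,"dz":0,"rx":0,"ry":0,"rz":0},{"dx":0,"dy":0,"dz":0,"rx":0,"ry":0,"rz":0}])

```text
t: 26.6
tcp_pos: [0.5671, 0.187, 0.0446]
tool_rot: [0.962, 0.273, 0.0, -0.0]
force: [-0.8, -0.5, -3.5]
finger_gap: 0.131
gripper_force: 42.6
```

```bash
python3 st.py
```

```text
t 26.60 x' -1.56 y' 50.43 z 44.61 yawY -58.3 F X,L,z [-0.9 -0.3 -3.5] M [0.012 0.046 0.005] gap 0.131 q6 65.8 tau6 -0.001
```

Call:
move_arm(targets=[{"dx":0,"dy":0,"dz":0,"rx":0,"ry":0,"rz":-0.15},{"dx":0,"dy":0,"dz":0,"rx":0,"ry":0,"rz":-0.15},{"dx":0,"dy":0,"dz":0,"rx":0,"ry":0,"rz":-0.15},{"dx":0,"dy":0,"dz":0,"rx":0,"ry":0,"rz":-0.15},{"dx":-0.002,"dy":0.01,"dz":0,"rx":0,"ry":0,"rz":0},{"dx":-0.002,"dy":0.01,"dz":0,"rx":0,"ry":0,"rz":0},{"dx":0,"dy":0,"dz":0,"rx":0,"ry":0,"rz":0},{"dx":0,"dy":0,"dz":0,"rx":0,"ry":0,"rz":0},{"dx":0,"dy":0,"dz":0,"rx":0,"ry":0,"rz":0},{"dx":0,"dy":0,"dz":0,"rx":0,"ry":0,"rz":0}])

```text
t: 27.85
tcp_pos: [0.5668, 0.1874, 0.0446]
tool_rot: [0.993, 0.119, 0.0, 0.0]
force: [-0.9, -0.7, -3.1]
finger_gap: 0.126
gripper_force: 42.5
```

```bash
python3 st.py
```

```text
t 27.85 x' -1.68 y' 50.86 z 44.56 yawY -76.3 F X,L,z [-1.  -0.5 -3.1] M [ 0.038  0.032 -0.001] gap 0.126 q6 83.9 tau6 -0.001
```

Call:
move_arm(targets=[{"dx":-0.002,"dy":0.01,"dz":0,"rx":0,"ry":0,"rz":0},{"dx":-0.002,"dy":0.01,"dz":0,"rx":0,"ry":0,"rz":0},{"dx":-0.002,"dy":0.01,"dz":0,"rx":0,"ry":0,"rz":0},{"dx":0,"dy":0,"dz":0,"rx":0,"ry":0,"rz":0},{"dx":0,"dy":0,"dz":0,"rx":0,"ry":0,"rz":0},{"dx":0,"dy":0,"dz":0,"rx":0,"ry":0,"rz":0},{"dx":0,"dy":0,"dz":0,"rx":0,"ry":0,"rz":0},{"dx":0,"dy":0,"dz":0,"rx":0,"ry":0,"rz":0},{"dx":0,"dy":0,"dz":0,"rx":0,"ry":0,"rz":0},{"dx":0,"dy":0,"dz":0,"rx":0,"ry":0,"rz":0}])

```text
t: 29.1
tcp_pos: [0.5667, 0.188, 0.0446]
tool_rot: [0.993, 0.119, 0.0, 0.0]
force: [0.8, -3.5, -3.2]
finger_gap: 0.131
gripper_force: 42.5
```

```bash
python3 st.py
```

```text
t 29.10 x' -1.66 y' 51.50 z 44.57 yawY -76.3 F X,L,z [ 0.1 -3.6 -3.2] M [-0.567 -0.053  0.018] gap 0.131 q6 84.0 tau6 -0.002
```

Contact again at y' = 51.4. The gripped axis is about 1.2 mm off the TCP along the bar, and q6 has too little range left. I regrip now, half a turn round and centred.

Call:
move_arm(targets=[{"dx":0,"dy":-0.01,"dz":0,"rx":0,"ry":0,"rz":0},{"dx":0,"dy":0,"dz":0,"rx":0,"ry":0,"rz":0},{"dx":0,"dy":0,"dz":0,"rx":0,"ry":0,"rz":0},{"dx":0,"dy":0,"dz":0.2,"rx":0,"ry":0,"rz":0},{"dx":0,"dy":0,"dz":0.5,"rx":0,"ry":0,"rz":0},{"dx":0,"dy":0,"dz":0.6,"rx":0,"ry":0,"rz":0},{"dx":0.05,"dy":0.01,"dz":0.1,"rx":0,"ry":0,"rz":0},{"dx":0,"dy":0,"dz":0,"rx":0,"ry":0,"rz":0.1},{"dx":0,"dy":0,"dz":0,"rx":0,"ry":0,"rz":0.3},{"dx":0,"dy":0,"dz":0,"rx":0,"ry":0,"rz":0.35}], claw=35)

```text
t: 30.35
tcp_pos: [0.568, 0.1882, 0.0798]
tool_rot: [0.95, 0.313, 0.0, 0.0]
force: [0.5, 0.3, 0.0]
finger_gap: 0.348
gripper_force: 0.0
```

Call:
move_arm(targets=[{"dx":0,"dy":0,"dz":0,"rx":0,"ry":0,"rz":0.35},{"dx":0,"dy":0,"dz":0,"rx":0,"ry":0,"rz":0.35},{"dx":0,"dy":0,"dz":0,"rx":0,"ry":0,"rz":0.35},{"dx":0,"dy":0,"dz":0,"rx":0,"ry":0,"rz":0.35},{"dx":0,"dy":0,"dz":0,"rx":0,"ry":0,"rz":0.35},{"dx":0,"dy":0,"dz":0,"rx":0,"ry":0,"rz":0.35},{"dx":0,"dy":0,"dz":0,"rx":0,"ry":0,"rz":0.35},{"dx":0,"dy":0,"dz":0,"rx":0,"ry":0,"rz":0.35},{"dx":0,"dy":0,"dz":0,"rx":0,"ry":0,"rz":0.35},{"dx":0,"dy":0,"dz":0,"rx":0,"ry":0,"rz":0.35}])

```text
t: 31.6
tcp_pos: [0.568, 0.1881, 0.0797]
tool_rot: [0.33, 0.944, 0.0, 0.0]
force: [0.8, 0.6, 0.3]
finger_gap: 0.354
gripper_force: 0.0
```

```bash
python3 st.py
python3 - <<'E'
from h import *
s=cams.snapshot("scene")[...,::-1].copy();cv2.imwrite("pics/s6.png",s)
x,y=(proj("scene",[.566,.188,.06])[0]-[32,24]).astype(int)
cv2.imwrite("pics/m6.png",cv2.resize(s[y:y+48,x:x+64],(800,600),interpolation=cv2.INTER_CUBIC))
E
```

```text
t 31.60 x' -0.40 y' 51.33 z 79.73 yawY 51.5 F X,L,z [0.9 0.4 0.3] M [ 0.03  -0.074  0.067] gap 0.354 q6 -43.9 tau6 0.966
```

View pics/m6.png

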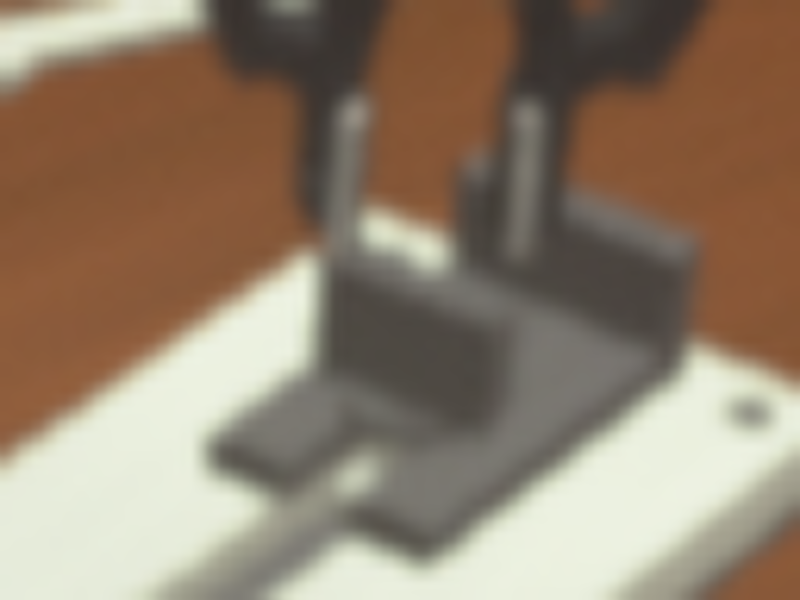

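The crop shows the bar standing upright and square across the slot, centred at about crop (415,320), with the stem at the fork's inner end. I finish the half turn, lower and regrip.

Call:
move_arm(targets=[{"dx":0,"dy":0,"dz":0,"rx":0,"ry":0,"rz":0.35},{"dx":0,"dy":0,"dz":0,"rx":0,"ry":0,"rz":0.35},{"dx":0,"dy":0,"dz":0,"rx":0,"ry":0,"rz":0.35},{"dx":0,"dy":0,"dz":0,"rx":0,"ry":0,"rz":0.35},{"dx":0,"dy":0,"dz":0,"rx":0,"ry":0,"rz":0.3},{"dx":0,"dy":0,"dz":0,"rx":0,"ry":0,"rz":0},{"dx":0,"dy":0,"dz":-0.3,"rx":0,"ry":0,"rz":0},{"dx":0,"dy":0,"dz":-0.5,"rx":0,"ry":0,"rz":0},{"dx":0,"dy":0,"dz":-0.4,"rx":0,"ry":0,"rz":0},{"dx":0,"dy":0,"dz":-0.22,"rx":0,"ry":0,"rz":0}])

```text
t: 32.9
tcp_pos: [0.5673, 0.188, 0.0427]
tool_rot: [-0.106, 0.994, -0.0, -0.001]
force: [-0.2, -0.2, 0.6]
finger_gap: 0.351
gripper_force: 0.0
```

Call:
move_arm(targets=[{"dx":0,"dy":0,"dz":0,"rx":0,"ry":0,"rz":0},{"dx":0,"dy":0,"dz":0,"rx":0,"ry":0,"rz":0},{"dx":0,"dy":0,"dz":0,"rx":0,"ry":0,"rz":0},{"dx":0,"dy":0,"dz":0,"rx":0,"ry":0,"rz":0},{"dx":0,"dy":0,"dz":0,"rx":0,"ry":0,"rz":0},{"dx":0,"dy":0,"dz":0,"rx":0,"ry":0,"rz":0},{"dx":0,"dy":0,"dz":0,"rx":0,"ry":0,"rz":0},{"dx":0,"dy":0,"dz":0,"rx":0,"ry":0,"rz":0},{"dx":0,"dy":0,"dz":0,"rx":0,"ry":0,"rz":0},{"dx":0,"dy":0,"dz":0,"rx":0,"ry":0,"rz":0}], claw=0)

```text
t: 34.15
tcp_pos: [0.5678, 0.188, 0.044]
tool_rot: [-0.106, 0.994, -0.0, -0.0]
force: [-1.1, -2.3, -4.1]
finger_gap: 0.133
gripper_force: 43.8
```

```bash
python3 st.py
```

```text
t 34.15 x' -0.65 y' 51.26 z 44.01 yawY 102.2 F X,L,z [-1.6 -2.  -4.1] M [-0.492  0.162 -0.003] gap 0.133 q6 -94.5 tau6 0.002
```

Call:
move_arm(targets=[{"dx":0,"dy":0,"dz":0,"rx":0,"ry":0,"rz":-0.1},{"dx":0,"dy":0,"dz":0,"rx":0,"ry":0,"rz":-0.1},{"dx":0,"dy":0,"dz":-0.005,"rx":0,"ry":0,"rz":-0.1},{"dx":0,"dy":0,"dz":-0.005,"rx":0,"ry":0,"rz":-0.1},{"dx":0,"dy":0,"dz":-0.008,"rx":0,"ry":0,"rz":-0.1},{"dx":0,"dy":0,"dz":-0.008,"rx":0,"ry":0,"rz":-0.1},{"dx":0,"dy":0,"dz":-0.008,"rx":0,"ry":0,"rz":-0.1},{"dx":0,"dy":0,"dz":0,"rx":0,"ry":0,"rz":0},{"dx":0,"dy":0,"dz":0,"rx":0,"ry":0,"rz":0},{"dx":0,"dy":0,"dz":0,"rx":0,"ry":0,"rz":0}])

```text
t: 35.4
tcp_pos: [0.5675, 0.1881, 0.043]
tool_rot: [0.077, 0.997, -0.0, -0.0]
force: [-0.5, -3.0, -5.2]
finger_gap: 0.134
gripper_force: 43.7
```

```bash
python3 st.py
```

```text
t 35.40 x' -0.87 y' 51.38 z 43.00 yawY 81.2 F X,L,z [-1.2 -2.8 -5.2] M [-0.497  0.215  0.099] gap 0.134 q6 -73.6 tau6 0.061
```

Call:
move_arm(targets=[{"dx":0,"dy":0,"dz":-0.005,"rx":0,"ry":0,"rz":-0.15},{"dx":0,"dy":0,"dz":-0.006,"rx":0,"ry":0,"rz":-0.15},{"dx":0,"dy":0,"dz":-0.006,"rx":0,"ry":0,"rz":-0.15},{"dx":0,"dy":0,"dz":-0.006,"rx":0,"ry":0,"rz":-0.15},{"dx":0,"dy":0,"dz":-0.006,"rx":0,"ry":0,"rz":-0.15},{"dx":0,"dy":0,"dz":-0.006,"rx":0,"ry":0,"rz":-0.15},{"dx":0,"dy":0,"dz":0,"rx":0,"ry":0,"rz":0},{"dx":0,"dy":0,"dz":0,"rx":0,"ry":0,"rz":0},{"dx":0,"dy":0,"dz":0,"rx":0,"ry":0,"rz":0},{"dx":0,"dy":0,"dz":0,"rx":0,"ry":0,"rz":0}])

```text
t: 36.65
tcp_pos: [0.5677, 0.1882, 0.0422]
tool_rot: [0.307, 0.952, -0.0, -0.0]
force: [0.0, -1.8, -9.9]
finger_gap: 0.131
gripper_force: 43.1
```

```bash
python3 st.py
```

```text
t 36.65 x' -0.65 y' 51.46 z 42.20 yawY 54.2 F X,L,z [-0.4 -1.8 -9.9] M [-0.351  0.066  0.068] gap 0.131 q6 -46.6 tau6 0.060
```

Call:
move_arm(targets=[{"dx":0,"dy":0,"dz":-0.01,"rx":0,"ry":0,"rz":0},{"dx":0,"dy":0,"dz":-0.01,"rx":0,"ry":0,"rz":0},{"dx":0,"dy":0,"dz":-0.01,"rx":0,"ry":0,"rz":0},{"dx":0,"dy":0,"dz":0,"rx":0,"ry":0,"rz":0},{"dx":0,"dy":0,"dz":0,"rx":0,"ry":0,"rz":0},{"dx":0,"dy":0,"dz":0,"rx":0,"ry":0,"rz":-0.1},{"dx":0,"dy":0,"dz":0,"rx":0,"ry":0,"rz":-0.1},{"dx":0,"dy":0,"dz":0,"rx":0,"ry":0,"rz":0},{"dx":0,"dy":0,"dz":0,"rx":0,"ry":0,"rz":0},{"dx":0,"dy":0,"dz":0,"rx":0,"ry":0,"rz":0}])

```text
t: 37.9
tcp_pos: [0.5678, 0.1882, 0.0416]
tool_rot: [0.357, 0.934, -0.0, -0.0]
force: [-2.4, -0.7, -3.5]
finger_gap: 0.133
gripper_force: 43.9
```

```bash
python3 st.py
```

```text
t 37.90 x' -0.54 y' 51.42 z 41.62 yawY 48.2 F X,L,z [-2.5 -0.2 -3.5] M [-0.33   0.478  0.096] gap 0.133 q6 -40.6 tau6 0.056
```

Call:
move_arm(targets=[{"dx":0,"dy":0,"dz":-0.005,"rx":0,"ry":0,"rz":-0.1},{"dx":0,"dy":0,"dz":-0.005,"rx":0,"ry":0,"rz":-0.1},{"dx":0,"dy":0,"dz":-0.005,"rx":0,"ry":0,"rz":-0.1},{"dx":0,"dy":0,"dz":-0.005,"rx":0,"ry":0,"rz":-0.1},{"dx":0,"dy":0,"dz":0,"rx":0,"ry":0,"rz":-0.1},{"dx":0,"dy":0,"dz":0,"rx":0,"ry":0,"rz":0},{"dx":0,"dy":0,"dz":0,"rx":0,"ry":0,"rz":0},{"dx":0,"dy":0,"dz":0,"rx":0,"ry":0,"rz":0},{"dx":0,"dy":0,"dz":0,"rx":0,"ry":0,"rz":0},{"dx":0,"dy":0,"dz":0,"rx":0,"ry":0,"rz":0}])

```text
t: 39.15
tcp_pos: [0.5679, 0.1881, 0.0414]
tool_rot: [0.476, 0.88, -0.0, -0.0]
force: [-3.9, -2.5, 2.0]
finger_gap: 0.132
gripper_force: 44.8
```

```bash
python3 st.py
```

```text
t 39.15 x' -0.55 y' 51.34 z 41.42 yawY 33.2 F X,L,z [-4.4 -1.6  2. ] M [-0.287  0.619  0.36 ] gap 0.132 q6 -25.6 tau6 0.295
```

The torque is now about 0.26 N m above running, which is well tight. I stop, open and lift clear.

Call:
move_arm(targets=[{"dx":0,"dy":0,"dz":0,"rx":0,"ry":0,"rz":0},{"dx":0,"dy":0,"dz":0,"rx":0,"ry":0,"rz":0},{"dx":0,"dy":0,"dz":0,"rx":0,"ry":0,"rz":0},{"dx":0,"dy":0,"dz":0,"rx":0,"ry":0,"rz":0},{"dx":0,"dy":0,"dz":0.2,"rx":0,"ry":0,"rz":0},{"dx":0,"dy":0,"dz":0.5,"rx":0,"ry":0,"rz":0},{"dx":0,"dy":0,"dz":0.8,"rx":0,"ry":0,"rz":0},{"dx":0,"dy":0,"dz":1,"rx":0,"ry":0,"rz":0},{"dx":0,"dy":0,"dz":1,"rx":0,"ry":0,"rz":0},{"dx":0,"dy":0,"dz":1,"rx":0,"ry":0,"rz":0}], claw=35)

```text
t: 40.4
tcp_pos: [0.568, 0.1882, 0.1554]
tool_rot: [0.476, 0.88, 0.0, 0.0]
force: [0.2, 0.6, 0.1]
finger_gap: 0.354
gripper_force: 0.0
```

```bash
python3 st.py
python3 - <<'E'
from h import *
s=cams.snapshot("scene")[...,::-1].copy();cv2.imwrite("pics/s7.png",s)
x,y=(proj("scene",[.566,.188,.05])[0]-[32,24]).astype(int)
a=s[y:y+48,x:x+64];b=cv2.imread("pics/scene0.png")[y:y+48,x:x+64]
r=lambda i:cv2.resize(i,(400,300),interpolation=cv2.INTER_CUBIC)
cv2.imwrite("pics/m7.png",np.hstack([r(b),r(a)]))
E
```

```text
t 40.40 x' -0.35 y' 51.39 z 155.43 yawY 33.2 F X,L,z [0.4 0.6 0.1] M [ 0.005 -0.031 -0.043] gap 0.354 q6 -25.5 tau6 -0.000
```

View pics/m7.png

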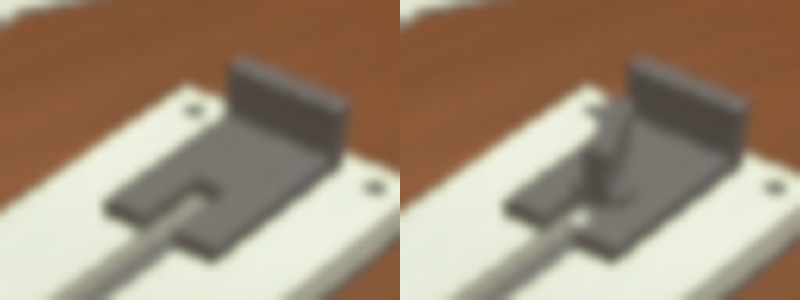

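Before (left) and after (right): the fence has not moved, with its tine corners at the same pixels. The nut sits upright on the foot plate at the fork's inner end, crop (610,170). I hand it in.

```bash
python3 -c "from station import order; print(order.sign_off())"
```

```text
the job is handed in; nothing more can be done
None
```

The job is handed in at about 40 s: the stem is home in the fork, the head turned square and the nut tightened to about 0.26 N m above running, then released, with no fence movement visible in the before/after pictures.

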